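Clear the lid of a parts chest and hold it open at 60 degrees

TASK

The stay of this steel parts chest has come off and a colleague is about to screw it back on: take the carton off the lid and set it down gently, right way up, on the bench top, and leave the other things on the bench where they lie. Then raise the lid and hold it open at 60 degrees, never letting it drop. Finish while the gripper's fingers still hold the lid there, with nothing else propping it.

Things in the scene. Friction and masses are not known exactly. Their poses are not given: they have to be found in the camera images.
- chest: Grey sheet-steel parts chest with a hinged lid, 200 deep (x) x 340 wide (y) x 120 mm high over the closed lid; it is heavy and stays put. Origin: centre of its underside, on the bench; its x axis points from the handle side (front) to the hinge side (back), z up. Two undone latches hang on its front, 125 mm either side of the middle, reaching 11 mm out from the front wall.
- lid (a joint): Opening angle of the chest's lid in rad: 0 closed, grows as the front edge rises, stops at 1.8; 1.047 is 60 degrees. The lid is a flat steel sheet about 0.7 kg with 18 mm turned-down edges at the front and the sides; its hinge is almost free, so below 90 degrees it falls shut when it is let go. Nothing latches it.
- lid_handle (a point): Middle of the lid's lift handle: a round steel bar 10 mm thick, 100 mm long, along the chest's y, on a leg at each end. It stands 35 mm out from the lid's front edge (30 mm gap behind the bar), 238 mm from the hinge axis and, closed, 9 mm below it and 108 mm above the bench. Its axes turn with the lid: x from handle to hinge, y along the bar, z out of the lid's top.
- lid_hinge (a point): Point on the hinge axis at the middle of the lid's back edge, 117 mm above the bench, 101 mm behind the chest's origin; the axis runs along the chest's y.
- carton: Closed cardboard carton of screws, 100 (x) x 56 (y) x 50 mm (z), about 0.35 kg, that lies loose on the closed lid at the start. Origin: centre of its underside; z up when it is the right way up.
- bin: Red plastic stacking bin full of small cartons, 200 (x) x 140 (y) x 100 mm, loose, a bystander. Origin: centre of its underside.
- tape: Yellow and black tape measure standing on its edge, 80 (x) x 39 (y) x 63 mm high, loose, a bystander. Origin: centre of its underside.
- screwdriver: Black-handled screwdriver lying along its x, 200 mm long and up to 26 mm thick, loose, a bystander. Origin: under its middle.
- stay: The lid stay that came off: a steel strip 174 (x) x 24 (y) x 4 mm with a 12 mm high rivet head near one end, lying loose, a bystander. Origin: centre of its underside.
Things that resemble listed ones, but are neither listed nor needed, are in the scene too. What is shaped like the carton but pink or red is not meant.

How it is judged:
On the way, in this order (a step that is already met when the one before it is completed fails the run):
1. the carton stands right way up on the bench top, let go and at rest, with the lid still shut (contact force between carton and table above 0.5 N and angle between carton's own z axis and vertical below 0.1 rad and linear speed of carton below 0.05 m/s and contact force between carton and the fingers below 0.1 N and value of joint lid below 0.06 rad), for 0.2 s.
2. the fingers have raised the lid more than half way (30 degrees) (value of joint lid above 0.524 rad and contact force between the fingers and lid above 0.3 N), for 0.1 s.
At the end, for the whole second after the job is handed in: The lid stands still at 60 degrees, give or take 6 (joint 0.942 to 1.152 rad), held by the gripper's fingers (contact over 0.3 N) and touched by no carton or bystander; the carton rests right way up (within 0.1 rad) on the bench top, let go and at rest (value of joint lid between 0.942 and 1.152 rad and velocity of joint lid between -0.05 and 0.05 rad/s and contact force between the fingers and lid above 0.3 N and contact force between carton and table above 0.5 N and angle between carton's own z axis and vertical below 0.1 rad and linear speed of carton below 0.05 m/s and contact force between carton and the fingers below 0.1 N and contact force between lid and carton below 0.1 N and contact force between lid and bin below 0.1 N and contact force between lid and tape below 0.1 N and contact force between lid and screwdriver below 0.1 N and contact force between lid and stay below 0.1 N); the arm keeps its last pose, push and grip.
It fails at once if the lid is let drop (it falls faster than 1.5 rad/s) (velocity of joint lid below -1.5 rad/s).
It fails at once if the lid is raised with the carton still on it (value of joint lid above 0.12 rad and contact force between lid and carton above 0.3 N).
It fails at once if the carton is dropped or banged on the bench (contact over 45 N) (contact force between carton and table above 45 N).
It fails at once if the red bin, tape measure, screwdriver or lid stay is moved by more than 25 mm (distance of any of bin, tape, screwdriver, stay from where it was at the start of the episode above 0.025 m).
It also fails if it takes over 64 s, if anything falls off the work surface, if the arm or the gripper's body presses on something with over 40 N, if the wrist force passes 120 N, or if a joint passes its speed limit or range.

ROBOT

A 6-joint arm with a two-finger parallel gripper is mounted at the origin on the work surface. World frame = base frame: x ahead of the robot, y to its left, z up, the work surface at z = 0. Lengths are in m, angles in rad, forces in N, time in s.
With the tool pointing down it reaches from about 0.275 to 0.725 m from the base axis. Payload 5.6 kg.
Tool frame: the origin (TCP) lies midway between the tips of the shut fingers; the grasp point (between the pads) lies 19 mm behind it (r.grip_point_offset is the distance from the TCP to the grasp point, in m); z points along the fingers, y is the line along which they close (so a half turn about z gives the same grasp; the last joint's range is limited). The gripper opens to 85 mm and grips with 20 to 120 N. Pads are 22 mm wide; open, the fingers measure 114 mm over their backs; the gripper's body (76 mm by 85 mm) begins 54 mm behind the grasp point. The pads swing forward as they close: fully open they stand 13 mm farther back than shut.
Start: joints at [1.458, 0.255, 0.108, 0, -1.424, -0.285], TCP at [0.213, 0.507, 0.194] pointing down, gripper open.
Joint ranges: [-2.95, 2.95], [-1.21, 1.97], [-1.09, 1.5], [-2.87, 1.71], [-2.94, -0.07], [-3.05, 3.05]. Speed limits (rad/s): [2.57, 2.57, 3.14, 3.14, 3.14, 3.14].

INTERFACE

Orientations are given as a unit quaternion [w, x, y, z].
In Python, from workcell import r, imaging gives the robot as it stands. The module is installed in compiled form; this text tells all that it offers.
- The arm moves only by the shell command python3 -m crank 'ROWS' [OPENING] [FORCE]. ROWS is a JSON object of lists of equal length, an entry for each row: "linear": the shift along the tool's x, y, z in units of 0.05 m (1.0 is 0.05 m), a list of three; "angular": the turn, a rotation vector about the tool's x, y, z in units of 0.1 rad (1.0 is 0.1 rad), a list of three. In form: {"linear": [[tx, ty, tz], ...], "angular": [[ax, ay, az], ...]}. A call has 1 to 20 rows; each row shifts and turns the commanded pose from where the row before left it, along the tool's axes as they then stand; what a row does not reach is not made up. A row lasts 1/8 s, in which the tool goes at most 62.5 mm and 10.7 degrees, less where a joint would pass 70% of its speed; a pose out of reach is approached as far as the arm can. A call with a number of a shift or a turn outside -1 to 1 is refused whole. A call with a gripper value outside its range is refused whole. OPENING is the opening, from 0 (shut) to 1 (fully open), set as the call begins (- or left out, the last holds). The fingers move at their own pace and stop on an object; FORCE is the grip in N (left out, the last holds). Time passes only in rows, so rows that do not move let the fingers close. It gives the time, the measured TCP pose, the force, the opening and the grip force at its end, in the units of the state.
- r.get_obs(): the state, without advancing time (a new reading comes with each control period).
- imaging.grab_frame(name): name is "scene" or "top"; returns a dict with "img" (480x640x3 uint8, red, green, blue), "intrinsics" (3x3 intrinsics, pixels), "camera_from_world" (4x4, takes a point from world to camera coordinates). Camera axes: x right, y up, looking along -z (the intrinsics and any distortion apply to the point x, -y, -z); pixel columns grow to the right and rows downward; lengths in m; the calibration is good to about 2 mm. A picture is of the moment at which its call begins. There is no depth.
- r.job_done(): hands the job in; it is judged then, once.
The state is a dict: "time": time; "q": joint angles; "joint_vel": joint speeds; "joint_efforts": joint torques, N m; "ee_pos": TCP position; "tool_rot": TCP orientation; "wrist_force": force on the tool from outside, world axes, zero at the start; "moment": the same for the moment, N m; "grip_width": finger opening in m; "finger_force": force on a finger pad.
Only numpy, scipy, OpenCV 4.12 (cv2) and the standard library are available. Lean on these libraries where they do the work, as an engineer would, in place of code of your own. Each camera call takes 0.05 s, during which the arm holds its last target. There are 200 camera calls.

## Working session

There is one attempt and no reset: what is moved stays moved. The work goes in short steps, Python scripts to look and compute and a shell command to move; the robot and the scene stay as the last step left them, time stands still between calls to the robot, and variables do not carry over. Pictures are saved under pics/ and viewed, at most 10 in all, crops included, and the job is handed in when it is done.

```bash
mkdir -p pics
python3 - <<'E'
from workcell import r, imaging
import cv2,numpy as np
for n in("scene","top"):
    f=imaging.grab_frame(n); cv2.imwrite(f"pics/{n}0.png",f["img"][:,:,::-1]); np.savez(f"{n}0.npz",**f)
    print(n,f["intrinsics"],f["camera_from_world"].round(4))
    print([k for k in f])
o=r.get_obs();print(o, r.grip_point_offset)
E
```

```text
scene [[494.15562799   0.         319.75270531]
 [  0.         494.15562799 241.88614113]
 [  0.           0.           1.        ]] [[ 8.225e-01  5.687e-01  9.000e-04 -5.120e-01]
 [-4.881e-01  7.051e-01  5.143e-01  2.288e-01]
 [ 2.919e-01 -4.234e-01  8.576e-01 -1.684e+00]
 [ 0.000e+00  0.000e+00  0.000e+00  1.000e+00]]
['img', 'intrinsics', 'camera_from_world']
top [[588.2226865    0.         311.33560977]
 [  0.         588.2226865  241.75647333]
 [  0.           0.           1.        ]] [[-0.026  -0.9996  0.0066  0.0094]
 [ 0.9941 -0.0252  0.1058 -0.6018]
 [-0.1055  0.0094  0.9944 -1.3345]
 [ 0.      0.      0.      1.    ]]
['img', 'intrinsics', 'camera_from_world']
{'time': 0.1, 'q': array([ 1.45760394e+00,  2.55683343e-01,  1.07126166e-01, -4.08050990e-04,
       -1.42388398e+00, -2.84585004e-01]), 'joint_vel': array([-0.00086006, -0.00081768,  0.00190111,  0.00030361,  0.00132256,
       -0.00081222]), 'joint_efforts': array([-1.70414896e-03, -3.87604845e+01,  2.38471752e+01,  5.37781566e+00,
       -3.83055332e-03,  1.79984433e-06]), 'ee_pos': array([0.21282263, 0.50661051, 0.19278772]), 'tool_rot': array([ 8.36671042e-04,  9.80280469e-01, -1.97609427e-01, -1.30670683e-04]), 'wrist_force': array([ 0.00840585, -0.56620008,  0.35675852]), 'moment': array([-0.00964304, -0.01065724,  0.03383729]), 'finger_force': 0.0, 'grip_width': 0.08544765723380017} 0.0187
```

View pics/scene0.png

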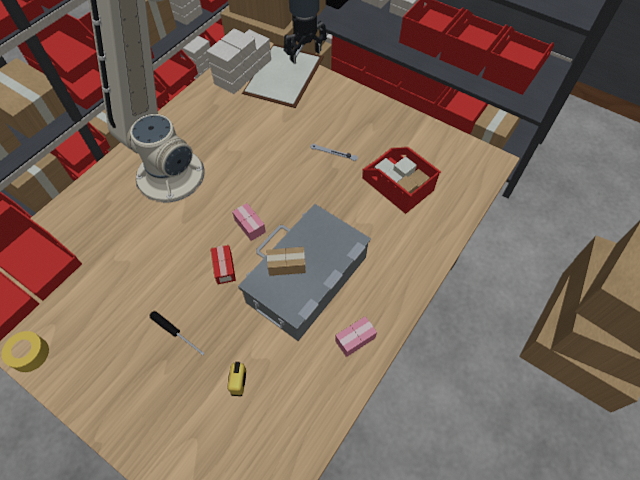

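View pics/top0.png

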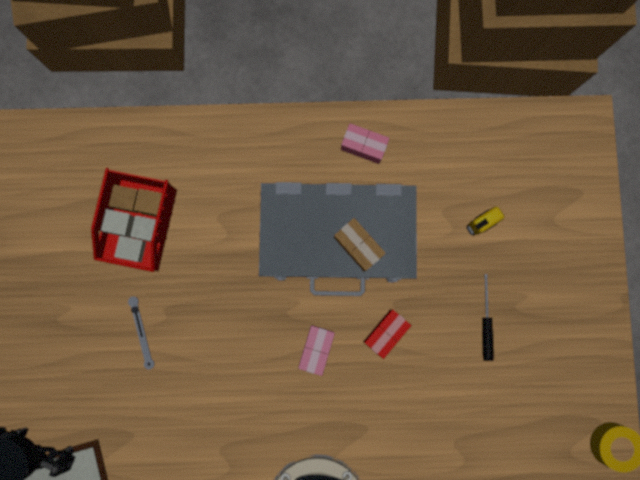

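Candidates: the brown carton on the lid (top 359,245; scene 286,261), the pink ones (top 317,350 and 365,142), the red one (top 387,333), and the brown cartons in the bin (top 135,198). I choose the brown carton on the lid. Next is a close crop with segmentation and triangulation.

```bash
cat > h.py <<'E'
import cv2,numpy as np
def P(f):
    K=f["intrinsics"];T=np.diag([1,-1,-1,1.])@f["camera_from_world"]; return K@T[:3]
def tri(ft,fs,a,b):
    X=cv2.triangulatePoints(P(ft),P(fs),np.float64(a).reshape(-1,2).T,np.float64(b).reshape(-1,2).T); return (X[:3]/X[3]).T
def plane(f,px,z):
    M=P(f); H=np.c_[M[:,0],M[:,1],M[:,2]*z+M[:,3]]
    return cv2.perspectiveTransform(np.float64(px).reshape(-1,1,2),np.linalg.inv(H))[:,0]
def proj(f,X):
    x=P(f)@np.r_[np.float64(X).reshape(-1,3).T,np.ones((1,np.size(X)//3))]; return (x[:2]/x[2]).T
E
python3 - <<'E'
from h import *
out=[]
for n,(x,y,w,h) in(("top",(325,205,75,80)),("scene",(240,215,90,80))):
    f=np.load(n+"0.npz");im=f["img"][:,:,::-1]
    hsv=cv2.cvtColor(im,cv2.COLOR_BGR2HSV)
    m=np.zeros(im.shape[:2],np.uint8)
    s=(hsv[...,0]<25)&(hsv[...,1]>35)
    s|=False
    # grow: not-grey-blue
    b=im.astype(int);s=(b[...,2]-b[...,0]>8)
    m[y:y+h,x:x+w]=s[y:y+h,x:x+w]*255
    cs=cv2.findContours(m,cv2.RETR_EXTERNAL,cv2.CHAIN_APPROX_NONE)[0]
    for c in cs:
        if cv2.contourArea(c)>150: print(n,cv2.contourArea(c),cv2.minAreaRect(c),cv2.approxPolyDP(c,3,True)[:,0].tolist())
    a=cv2.resize(im[y:y+h,x:x+w],(400,400*h//w),interpolation=cv2.INTER_CUBIC)[:355]
    out.append(a)
H=355;out=[cv2.copyMakeBorder(o,0,H-len(o),0,0,cv2.BORDER_CONSTANT) for o in out]
cv2.imwrite("pics/crop.png",np.hstack(out))
E
```

```text
top 176.0 ((381.5, 280.5), (7.0, 35.0), 90.0) [[364, 280], [364, 284], [399, 284], [399, 279], [389, 282], [383, 277]]
top 238.0 ((342.5, 280.5), (7.0, 35.0), 90.0) [[325, 277], [325, 284], [360, 284], [355, 277]]
top 1348.5 ((359.05609130859375, 244.3427734375), (49.125328063964844, 29.35797691345215), 48.23970031738281) [[352, 218], [334, 237], [366, 270], [385, 252]]
scene 1159.5 ((281.7265319824219, 251.0818634033203), (46.2921028137207, 43.30166244506836), 85.42607879638672) [[280, 228], [260, 250], [267, 255], [269, 275], [304, 272], [303, 247], [272, 248], [287, 231]]
scene 1682.5 ((271.0, 249.0), (68.0, 62.0), 90.0) [[302, 215], [240, 215], [240, 283], [262, 259], [256, 248], [278, 225], [291, 228]]
```

View pics/crop.png

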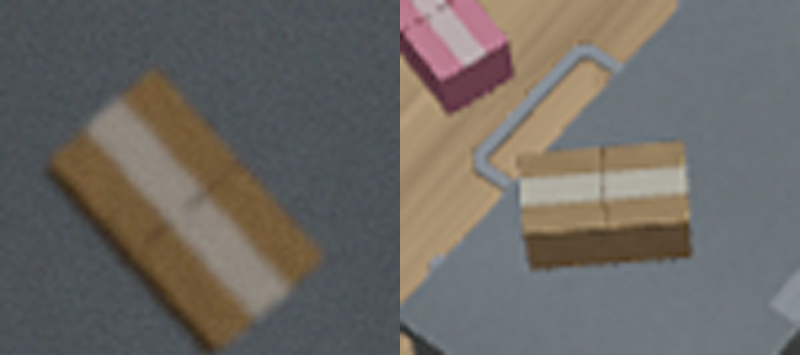

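The crop confirms a brown carton with a white tape strip lying on the lid (top face at top px 352,218 to 366,270; scene px 266,250 to 305,265). Next I triangulate the carton's top corners, the handle and the lid corners.

Run:
```python
from h import *
t=np.load("top0.npz");s=np.load("scene0.npz")
ct=np.array([(155,68),(322,262),(213,347),(51,160)])/5.333+[324.6,204.6]
cs=np.array([(290,222),(127,236),(117,157),(284,142)])/4.444+[239.6,214.6]
X=tri(t,s,ct,cs);print("carton",X.round(4).tolist(),X.mean(0).round(4))
e=X[0]-X[1]+X[3]-X[2];print("len",np.linalg.norm(X[0]-X[1]),np.linalg.norm(X[0]-X[3]),"yaw",np.degrees(np.arctan2(e[1],e[0])))
q=plane(t,ct,X[:,2].mean());print(q.round(4).tolist(),q.mean(0));e=q[0]-q[1]+q[3]-q[2];print(np.degrees(np.arctan2(e[1],e[0])),np.linalg.norm(q[0]-q[1]),np.linalg.norm(q[0]-q[3]))
print("handle",tri(t,s,[(311,294),(365,293)],[(281.6,225.1),(257.6,251)]).round(4).tolist())
L=tri(t,s,[(259,277),(417.5,278),(416,186),(261,184)],[(315,206),(240,288),(299,325),(369,240)]);print("lid",L.round(4).tolist())
# refine handle in top view
g=t["img"][280:305,300:380].mean(2)
print(np.argmax(g[:,20:60],0)+280 if 0 else g[:,36].astype(int).tolist())
lid=plane(t,[(259,277),(417.5,278),(416,186),(261,184)],.12);print(lid.round(4).tolist())
print("hbar",plane(t,[(311,294),(365,293)],.108).round(4).tolist())
for n,p in dict(pink1=(317,352),red=(387,334),pink2=(365,143),tape=(486,222),sd=(487,340),sd2=(486,275),bin=(134,230),binr=(174,185),stayA=(134,300),stayB=(149,365)).items(): print(n,plane(t,[p],.025).round(3).tolist())
```

```text
carton [[0.6371, -0.0939, 0.171], [0.5601, -0.1563, 0.1671], [0.5256, -0.1144, 0.1687], [0.6019, -0.0517, 0.172]] [ 0.5812 -0.1041  0.1697]
len 0.09919800027500182 0.05499236391285842 yaw 39.22283184426177
[[0.6364, -0.0948], [0.5582, -0.1575], [0.5261, -0.1137], [0.601, -0.0528]] [ 0.58042938 -0.10473209]
38.91559433396404 0.10022782204902536 0.054919462051211974
handle [[0.4816, 0.0002, 0.1069], [0.4817, -0.1151, 0.1189]]
lid [[0.5218, 0.1129, 0.1045], [0.5114, -0.2308, 0.1128], [0.7106, -0.2326, 0.1335], [0.724, 0.1023, 0.1127]]
[95, 94, 96, 97, 99, 101, 101, 99, 98, 100, 96, 98, 98, 106, 100, 93, 96, 100, 105, 106, 109, 108, 112, 111, 104]
[[0.5189, 0.1097], [0.5079, -0.2325], [0.7098, -0.2383], [0.7226, 0.1019]]
hbar [[0.4797, -0.0016], [0.4788, -0.119]]
pink1 [[0.349, -0.012]]
red [[0.385, -0.174]]
pink2 [[0.835, -0.14]]
tape [[0.639, -0.417]]
sd [[0.365, -0.404]]
sd2 [[0.515, -0.41]]
bin [[0.641, 0.407]]
binr [[0.745, 0.314]]
stayA [[0.478, 0.406]]
stayB [[0.329, 0.371]]
```

```bash
cat > d.py <<'E'
# tool-frame deltas to a target: units of rows. usage: d.py x y z yaw_of_tool_x_deg pitch_deg(0=down, + = tips tilt forward +x about chest yaw)
import sys,numpy as np
from scipy.spatial.transform import Rotation as R
from workcell import r
o=r.get_obs();q=o["tool_rot"];Rc=R.from_quat(np.r_[q[1:],q[0]])
x,y,z,yaw,p=map(float,sys.argv[1:6])
Rt=R.from_euler('z',yaw,degrees=True)*R.from_euler('x',180,degrees=True)
if p: Rt=R.from_euler('z',-1.8,degrees=True)*R.from_euler('y',-p,degrees=True)*R.from_euler('z',1.8,degrees=True)*Rt
d=np.array([x,y,z])-o["ee_pos"]
print("lin by current axes",(Rc.inv().apply(d)/.05).round(2),"turn",((Rc.inv()*Rt).as_rotvec()/.1).round(2),"lin by target axes",(Rt.inv().apply(d)/.05).round(2))
print("t",o["time"].__round__(2),"pos",o["ee_pos"].round(4),"toolz",Rc.apply([0,0,1]).round(3),"tooly",Rc.apply([0,1,0]).round(3),"q",o["q"].round(2),"F",o["wrist_force"].round(1),"w",round(o["grip_width"],4),"ff",round(o["finger_force"],1))
E
python3 d.py .581 -.105 .26 39 0; python3 d.py .581 -.105 .26 -141 0
```

```text
lin by current axes [11.53  8.43 -1.33] turn [ 2.000e-02  1.000e-02 -1.079e+01] lin by target axes [-1.98 14.14 -1.34]
t 0.1 pos [0.2128 0.5066 0.1928] toolz [-0.001 -0.002 -1.   ] tooly [-0.387 -0.922  0.002] q [ 1.46  0.26  0.11 -0.   -1.42 -0.28] F [ 0.  -0.6  0.4] w 0.0854 ff 0.0
lin by current axes [11.53  8.43 -1.33] turn [ 1.000e-02 -2.000e-02  2.063e+01] lin by target axes [  1.98 -14.14  -1.34]
t 0.1 pos [0.2128 0.5066 0.1928] toolz [-0.001 -0.002 -1.   ] tooly [-0.387 -0.922  0.002] q [ 1.46  0.26  0.11 -0.   -1.42 -0.28] F [ 0.  -0.6  0.4] w 0.0854 ff 0.0
```

```bash
python3 -m crank '{"linear":[[0,0,-0.67],[0,0,-0.67],[0.72,0.53,0],[0.72,0.53,0],[0.72,0.53,0],[0.72,0.53,0],[0.72,0.53,0],[0.72,0.53,0],[0.72,0.53,0],[0.72,0.53,0],[0.72,0.53,0],[0.72,0.53,0],[0.72,0.53,0],[0.72,0.53,0],[0.72,0.53,0],[0.72,0.53,0],[0.72,0.53,0],[0.72,0.53,0]],"angular":[[0,0,0],[0,0,0],[0,0,0],[0,0,0],[0,0,0],[0,0,0],[0,0,0],[0,0,0],[0,0,0],[0,0,0],[0,0,0],[0,0,0],[0,0,0],[0,0,0],[0,0,0],[0,0,0],[0,0,0],[0,0,0]]}' 1 40
python3 -m crank '{"linear":[[0,0,0],[0,0,0],[0,0,0],[0,0,0],[0,0,0],[0,0,0],[0,0,0],[0,0,0],[0,0,0],[0,0,0],[0,0,0],[0,0,0]],"angular":[[0,0,-1],[0,0,-1],[0,0,-1],[0,0,-1],[0,0,-1],[0,0,-1],[0,0,-1],[0,0,-1],[0,0,-1],[0,0,-1],[0,0,-0.8],[0,0,0]]}'
python3 d.py .581 -.105 .13 39 0
```

```text
time: 2.35
ee_pos: [0.5802, -0.1082, 0.26]
tool_rot: [0.0, 0.98, -0.198, -0.001]
wrist_force: [0.5, 0.8, 0.3]
grip_width: 0.0857
finger_force: 0.0
time: 3.85
ee_pos: [0.5796, -0.1069, 0.26]
tool_rot: [-0.0, 0.943, 0.334, -0.0]
wrist_force: [0.1, 1.3, -0.2]
grip_width: 0.0852
finger_force: 0.0
lin by current axes [ 0.05 -0.01  2.6 ] turn [-0.01  0.01  0.01] lin by target axes [ 0.05 -0.01  2.6 ]
t 3.85 pos [ 0.5796 -0.1069  0.26  ] toolz [-0.001  0.    -1.   ] tooly [ 0.63  -0.777 -0.001] q [ 0.08  0.33  0.38 -0.   -1.62  2.17] F [ 0.1  1.3 -0.2] w 0.0852 ff 0.0
```

```bash
python3 -m crank '{"linear":[[0.05,0,0.5],[0,0,0.5],[0,0,0.5],[0,0,0.5],[0,0,0.4],[0,0,0.2],[0,0,0]],"angular":[[0,0,0],[0,0,0],[0,0,0],[0,0,0],[0,0,0],[0,0,0],[0,0,0]]}' 1 40
python3 -m crank '{"linear":[[0,0,0],[0,0,0],[0,0,0],[0,0,0],[0,0,0],[0,0,0]],"angular":[[0,0,0],[0,0,0],[0,0,0],[0,0,0],[0,0,0],[0,0,0]]}' 0 40
python3 -m crank '{"linear":[[0,0,-0.2],[0,0,-0.4],[0,0,-0.6],[0,0,-0.6],[0,0,0],[0,0,0]],"angular":[[0,0,0],[0,0,0],[0,0,0],[0,0,0],[0,0,0],[0,0,0]]}'
python3 d.py .42 .21 .22 0 0
```

```text
time: 4.72
ee_pos: [0.5814, -0.1054, 0.1301]
tool_rot: [-0.0, 0.943, 0.334, -0.001]
wrist_force: [-0.2, -0.4, -0.0]
grip_width: 0.0855
finger_force: 0.0
time: 5.48
ee_pos: [0.5827, -0.1054, 0.1324]
tool_rot: [0.001, 0.942, 0.335, 0.001]
wrist_force: [-1.1, 1.6, 5.9]
grip_width: -0.0001
finger_force: 3.0
time: 6.22
ee_pos: [0.5815, -0.1052, 0.2202]
tool_rot: [-0.0, 0.942, 0.334, -0.0]
wrist_force: [0.3, -0.1, -0.5]
grip_width: 0.0001
finger_force: 0.0
lin by current axes [ 1.47 -6.93  0.01] turn [-0.01  0.    6.82] lin by target axes [-3.23 -6.3   0.  ]
t 6.22 pos [ 0.5815 -0.1052  0.2202] toolz [-0.001  0.    -1.   ] tooly [ 0.63  -0.776 -0.001] q [ 0.08  0.33  0.28 -0.   -1.52  2.17] F [ 0.3 -0.1 -0.5] w 0.0001 ff 0.0
```

Run:
```python
from workcell import r, imaging
import cv2,numpy as np
o=[]
for n in("scene","top"):
    f=imaging.grab_frame(n); np.savez(f"{n}1.npz",**f); i=f["img"][:,:,::-1]
    o.append(cv2.resize(i[190:340,220:370] if n=="scene" else i[180:330,280:430],(400,400),interpolation=cv2.INTER_CUBIC))
cv2.imwrite("pics/miss.png",np.hstack(o))
```

```text
(no output)
```

View pics/miss.png

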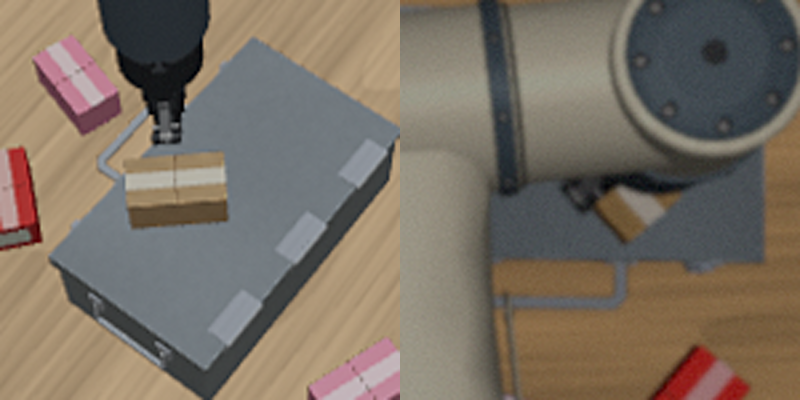

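```bash
python3 - <<'E'
from h import *
t=np.load("top1.npz");s=np.load("scene1.npz")
X=[[.5815,-.1052,.22],[.5815,-.1052,.24]]
print(proj(t,X),proj(s,X))
print(tri(t,s,[(345.6,251)],[(282.6,242.5)]))
print(np.abs(t["camera_from_world"]-np.load("top0.npz")["camera_from_world"]).max())
E
python3 d.py .58 -.1 .2 39 0
```

```text
[[361.72343917 240.66119344]
 [362.65610849 239.56817567]] [[283.75770286 248.0883167 ]
 [283.27630092 244.1509957 ]]
[[ 0.56122912 -0.0769183   0.19174933]]
0.0
lin by current axes [ 0.05 -0.1   0.39] turn [-0.01  0.01  0.01] lin by target axes [ 0.05 -0.1   0.39]
t 6.33 pos [ 0.5812 -0.1053  0.2196] toolz [-0.002  0.    -1.   ] tooly [ 0.63  -0.776 -0.001] q [ 0.08  0.33  0.28 -0.   -1.52  2.17] F [-0.8 -0.5 -0.8] w -0.0003 ff 0.0
```

Run:
```python
from h import *
o=[]
def crop(n,X,c,w=100):
    f=np.load(n+".npz");im=f["img"][:,:,::-1].copy(); p=proj(f,X)
    x,y=[int(np.clip(c[0]-w//2,0,640-w)),int(np.clip(c[1]-w//2,0,480-w))]
    a=cv2.resize(im[y:y+w,x:x+w],(400,300*400//300),interpolation=cv2.INTER_CUBIC)
    for q,k in zip(p,[(0,255,0),(0,0,255),(255,0,255)]): cv2.drawMarker(a,tuple(int(v) for v in (q-[x,y]+.5)*400/w),k,cv2.MARKER_CROSS,14,1)
    print(n,p.round(1).tolist(),x,y); return a
T=np.array([.2128,.5066,.1928]);ty=np.array([-.387,-.922,0])
A=[T,T+.0425*ty+[0,0,.013],T-.0425*ty+[0,0,.013]]
o=[crop("scene0",A,(300,50)),crop("scene1",[[.5815,-.1052,.22]],(283,240))]
cv2.imwrite("pics/tip.png",np.hstack(o))
crop("top0",A,(40,440))
```

```text
scene0 [[305.4, 70.0], [294.4, 71.5], [316.0, 62.3]] 250 0
scene1 [[283.8, 248.1]] 233 190
top0 [[57.3, 435.7], [74.5, 445.3], [34.5, 429.1]] 0 380
```

View pics/tip.png

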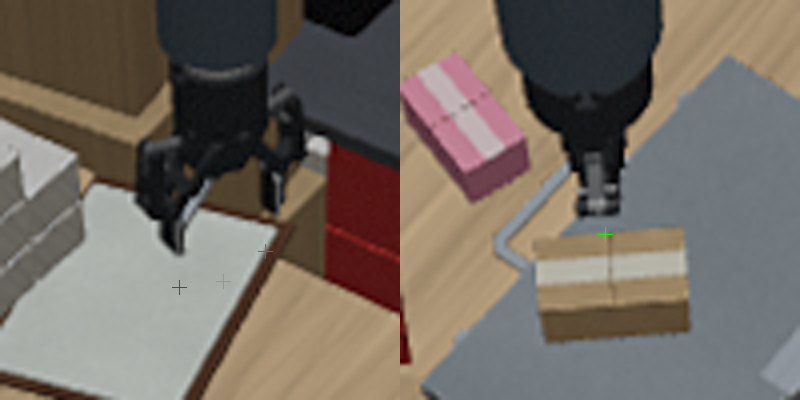

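Run:
```python
from h import *
o=[]
def crop(n,X,x,y,w=100):
    f=np.load(n+".npz");im=f["img"][:,:,::-1].copy(); p=proj(f,X)
    a=cv2.resize(im[y:y+w,x:x+w],(400,400),interpolation=cv2.INTER_CUBIC)
    a=cv2.convertScaleAbs(a,alpha=1.6,beta=20)
    for q,k in zip(p,[(0,255,0),(0,0,255),(255,0,255)]): cv2.drawMarker(a,tuple(int(v) for v in (q-[x,y]+.5)*400/w),k,cv2.MARKER_CROSS,14,1)
    print(n,p.round(1).tolist(),x,y); return a
T=np.array([.2128,.5066,.1928]);ty=np.array([-.387,-.922,0])
A=[T,T+.0425*ty+[0,0,.013],T-.0425*ty+[0,0,.013]]
cv2.imwrite("pics/tip2.png",np.hstack([crop("top0",A,0,380),crop("scene0",[[0,0,0.]],120,110)]))
```

```text
top0 [[57.3, 435.7], [74.5, 445.3], [34.5, 429.1]] 0 380
scene0 [[169.5, 174.7]] 120 110
```

View pics/tip2.png

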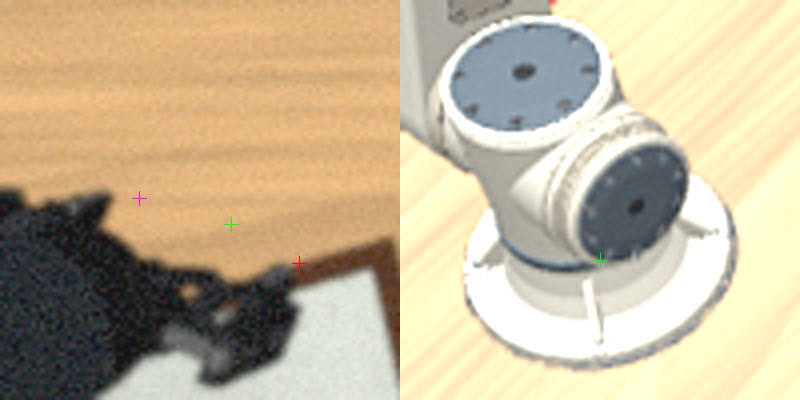

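The base projects correctly, but in both views the fingertips sit about 38 mm farther back than the reported TCP. The shut tips also met the carton's top (0.170 m) at a reported 0.132 m. The first close was therefore just above the carton, which hasn't moved. I'll allow for the 38 mm and retry.

```bash
python3 -m crank '{"linear":[[0,0,0.2],[0,0,0.3],[0,0,0.3],[0,0,0.4],[0,0,0.4],[0,0,0.2],[0,0,0]],"angular":[[0,0,0],[0,0,0],[0,0,0],[0,0,0],[0,0,0],[0,0,0],[0,0,0]]}' 1 40
python3 -m crank '{"linear":[[0,0,0.2],[0,0,0.2],[0,0,0.2],[0,0,0.2],[0,0,0.1],[0,0,0]],"angular":[[0,0,0],[0,0,0],[0,0,0],[0,0,0],[0,0,0],[0,0,0]]}' 1 40
python3 -m crank '{"linear":[[0,0,0],[0,0,0],[0,0,0],[0,0,0],[0,0,0]],"angular":[[0,0,0],[0,0,0],[0,0,0],[0,0,0],[0,0,0]]}' 0 40
```

```text
time: 7.2
ee_pos: [0.5812, -0.1055, 0.1296]
tool_rot: [-0.0, 0.942, 0.335, -0.001]
wrist_force: [-0.4, -0.0, 0.7]
grip_width: 0.0856
finger_force: 0.0
time: 7.95
ee_pos: [0.5815, -0.1054, 0.0852]
tool_rot: [-0.0, 0.942, 0.335, -0.0]
wrist_force: [-0.5, -0.0, 0.2]
grip_width: 0.0854
finger_force: 0.0
time: 8.57
ee_pos: [0.582, -0.1052, 0.0861]
tool_rot: [0.0, 0.942, 0.335, 0.0]
wrist_force: [-0.7, 2.1, 5.7]
grip_width: 0.0554
finger_force: 43.7
```

```bash
python3 -m crank '{"linear":[[0,0,-0.2],[0,0,-0.4],[0,0,-0.5],[0,0,-0.5],[0,0,-0.4],[0,0,0]],"angular":[[0,0,0],[0,0,0],[0,0,0],[0,0,0],[0,0,0],[0,0,0]]}' 0 40
python3 -m crank '{"linear":[[0.05,-0.25,0],[0.1,-0.5,0],[0.11,-0.52,0],[0.11,-0.52,0],[0.11,-0.52,0],[0.11,-0.52,0],[0.11,-0.52,0],[0.11,-0.52,0],[0.11,-0.52,0],[0.11,-0.52,0],[0.11,-0.52,0],[0.11,-0.52,0],[0.11,-0.52,0],[0.11,-0.5,0],[0.05,-0.2,0],[0,0,0]],"angular":[[0,0,0],[0,0,0],[0,0,0],[0,0,0.5],[0,0,0.6],[0,0,0.6],[0,0,0.6],[0,0,0.6],[0,0,0.6],[0,0,0.6],[0,0,0.6],[0,0,0.6],[0,0,0.6],[0,0,0.6],[0,0,0.3],[0,0,0]]}'
python3 d.py .42 .21 -.02 0 0
```

```text
time: 9.32
ee_pos: [0.5825, -0.1056, 0.1867]
tool_rot: [0.0, 0.942, 0.334, 0.001]
wrist_force: [0.3, 0.7, -3.9]
grip_width: 0.0551
finger_force: 43.4
time: 11.32
ee_pos: [0.5007, 0.244, 0.184]
tool_rot: [0.001, 1.0, 0.002, -0.001]
wrist_force: [-0.4, 0.7, -2.5]
grip_width: 0.0555
finger_force: 43.4
lin by current axes [-1.61  0.67  4.09] turn [0.01 0.02 0.04] lin by target axes [-1.61  0.68  4.08]
t 11.32 pos [0.5007 0.244  0.184 ] toolz [-0.002 -0.001 -1.   ] tooly [ 0.004 -1.     0.001] q [ 0.73  0.27  0.11 -0.   -1.41  0.84] F [-0.4  0.7 -2.5] w 0.0555 ff 43.4
```

```bash
python3 -m crank '{"linear":[[-0.3,0.12,0.2],[-0.5,0.2,0.4],[-0.5,0.2,0.4],[-0.31,0.15,0.4],[0,0,0.4],[0,0,0.4],[0,0,0.4],[0,0,0.4],[0,0,0.4],[0,0,0.3],[0,0,0.2],[0,0,0.1],[0,0,0]],"angular":[[0,0,0],[0,0,0],[0,0,0],[0,0,0],[0,0,0],[0,0,0],[0,0,0],[0,0,0],[0,0,0],[0,0,0],[0,0,0],[0,0,0],[0,0,0]]}' 0 40
python3 -m crank '{"linear":[[0,0,0.06],[0,0,0.04],[0,0,0.04],[0,0,0]],"angular":[[0,0,0],[0,0,0],[0,0,0],[0,0,0]]}'
```

```text
time: 12.95
ee_pos: [0.4214, 0.2097, -0.0144]
tool_rot: [0.0, 1.0, 0.001, -0.0]
wrist_force: [0.9, 0.0, -3.8]
grip_width: 0.0558
finger_force: 43.4
time: 13.45
ee_pos: [0.4213, 0.2098, -0.0215]
tool_rot: [0.0, 1.0, 0.001, -0.0]
wrist_force: [0.7, -0.0, -2.9]
grip_width: 0.0559
finger_force: 43.4
```

```bash
python3 -m crank '{"linear":[[0,0,0.04],[0,0,0.04],[0,0,0.04],[0,0,0.02],[0,0,0]],"angular":[[0,0,0],[0,0,0],[0,0,0],[0,0,0],[0,0,0]]}'
python3 -m crank '{"linear":[[0,0,0.03],[0,0,0.03],[0,0,0]],"angular":[[0,0,0],[0,0,0],[0,0,0]]}'
```

```text
time: 14.08
ee_pos: [0.4214, 0.2098, -0.0285]
tool_rot: [0.0, 1.0, 0.001, -0.0]
wrist_force: [-0.4, -0.3, -2.3]
grip_width: 0.0556
finger_force: 43.4
time: 14.45
ee_pos: [0.4213, 0.2098, -0.0316]
tool_rot: [0.0, 1.0, 0.001, -0.0]
wrist_force: [0.3, 0.0, -3.5]
grip_width: 0.0556
finger_force: 43.4
```

```bash
python3 -m crank '{"linear":[[0,0,0.03],[0,0,0.02],[0,0,0]],"angular":[[0,0,0],[0,0,0],[0,0,0]]}'
python3 -m crank '{"linear":[[0,0,0.03],[0,0,0]],"angular":[[0,0,0],[0,0,0]]}'
```

```text
time: 14.82
ee_pos: [0.4215, 0.2099, -0.0339]
tool_rot: [-0.0, 1.0, 0.001, 0.0]
wrist_force: [-1.2, -0.1, -2.1]
grip_width: 0.0557
finger_force: 43.5
time: 15.08
ee_pos: [0.4215, 0.2099, -0.0339]
tool_rot: [-0.0, 1.0, 0.001, 0.0]
wrist_force: [-6.7, -1.0, 14.8]
grip_width: 0.0557
finger_force: 45.2
```

```bash
python3 -m crank '{"linear":[[0,0,-0.02],[0,0,0]],"angular":[[0,0,0],[0,0,0]]}'
python3 -m crank '{"linear":[[0,0,0],[0,0,0],[0,0,0],[0,0,0],[0,0,-0.2],[0,0,-0.4],[0,0,-0.5],[0,0,-0.8],[0,0,-0.8],[0,0,-0.8],[0,0,0]],"angular":[[0,0,0],[0,0,0],[0,0,0],[0,0,0],[0,0,0],[0,0,0],[0,0,0],[0,0,0],[0,0,0],[0,0,0],[0,0,0]]}' 1 40
python3 d.py .40 -.06 .15 0 45
```

```text
time: 15.32
ee_pos: [0.4215, 0.21, -0.0339]
tool_rot: [-0.0, 1.0, 0.001, 0.0]
wrist_force: [-3.7, -0.7, 6.6]
grip_width: 0.0554
finger_force: 44.5
time: 16.7
ee_pos: [0.4234, 0.2112, 0.1447]
tool_rot: [-0.002, 1.0, 0.001, 0.003]
wrist_force: [0.2, 0.1, -0.9]
grip_width: 0.0852
finger_force: 0.0
lin by current axes [-0.48  5.42 -0.14] turn [-0.3   7.79  0.  ] lin by target axes [-0.31  5.43 -0.29]
t 16.7 pos [0.4234 0.2112 0.1447] toolz [ 0.006  0.005 -1.   ] tooly [ 0.003 -1.    -0.005] q [ 0.8   0.12 -0.19  0.   -1.26  0.78] F [ 0.2  0.1 -0.9] w 0.0852 ff 0.0
```

```bash
python3 -m crank '{"linear":[[0,0.2,-0.5],[0,0.5,-0.5],[0,0.8,0],[0,0.8,0],[0,0.8,0],[0,0.8,0],[0,0.8,0],[0,0.6,0],[0,0.2,0],[0,0,0]],"angular":[[0,0,0],[0,0,0],[0,0,0],[0,0,0],[0,0,0],[0,0,0],[0,0,0],[0,0,0],[0,0,0],[0,0,0]]}' 1 40
python3 -m crank '{"linear":[[0,0,0],[0,0,0],[0,0,0],[0,0,0],[0,0,0],[0,0,0],[0,0,0],[0,0,0],[0,0,0],[0,0,0],[0,0,0],[0,0,0],[0,0,0],[0,0,0],[0,0,0],[0,0,0],[0,0,0]],"angular":[[0,0,1],[0,0,1],[0,0,1],[0,0,1],[0,0,1],[0,0,1],[0,0,1],[0,0,1],[0,0,1],[0,0,1],[0,0,1],[0,0,1],[0,0,1],[0,0,1],[0,0,1],[0,0,1],[0,0,0]]}'
python3 d.py .445 -.059 .141 -91.8 45
```

```text
time: 17.95
ee_pos: [0.4218, -0.0652, 0.1903]
tool_rot: [-0.0, 1.0, 0.001, -0.0]
wrist_force: [0.8, -0.3, 0.4]
grip_width: 0.0851
finger_force: 0.0
time: 20.08
ee_pos: [0.4221, -0.0642, 0.1905]
tool_rot: [0.0, -0.698, 0.716, 0.0]
wrist_force: [-0.2, -0.2, 0.2]
grip_width: 0.0852
finger_force: 0.0
lin by current axes [-0.11 -0.46  0.99] turn [7.86 0.03 0.06] lin by target axes [-0.12  0.38  1.02]
t 20.07 pos [ 0.4221 -0.0642  0.1905] toolz [-0.  0. -1.] tooly [-1.     0.025  0.   ] q [ 0.22  0.01 -0.19 -0.   -1.37 -0.24] F [-0.2 -0.2  0.2] w 0.0852 ff 0.0
```

Turn about tool x by 7.86; then take both views.

```bash
python3 -m crank '{"linear":[[0,0,0],[0,0,0],[0,0,0],[0,0,0],[0,0,0],[0,0,0],[0,0,0],[0,0,0],[0,0,0]],"angular":[[1,0,0],[1,0,0],[1,0,0],[1,0,0],[1,0,0],[1,0,0],[1,0,0],[0.86,0,0.06],[0,0,0]]}' 1 40
python3 d.py .445 -.059 .141 -91.8 45
python3 - <<'E'
from h import *
from workcell import imaging,r
T=r.get_obs()["ee_pos"]; o=[]
for n,x,y in(("scene",200,150),("top",260,170)):
    f=imaging.grab_frame(n); np.savez(n+"2.npz",**f)
    a=cv2.resize(f["img"][y:y+150,x:x+150,::-1],(400,400),interpolation=cv2.INTER_CUBIC); a=cv2.convertScaleAbs(a,alpha=1.4,beta=15)
    B=np.array([.4785,-.06,.108]); c=np.array([.031,1,0])*.05
    tz=np.array([.707,0,-.707])
    for X,k in((T,(0,255,0)),(T-.038*tz,(0,0,255)),(T+[0,0,.038],(255,0,255)),(B,(255,255,0)),(B+c,(255,255,0)),(B-c,(255,255,0))):
        q=proj(f,X)[0]; cv2.drawMarker(a,tuple(int(v) for v in (q-[x,y]+.5)*400/150),k,cv2.MARKER_CROSS,12,1)
    o.append(a)
cv2.imwrite("pics/pre.png",np.hstack(o))
E
```

```text
time: 21.2
ee_pos: [0.4243, -0.0675, 0.199]
tool_rot: [0.268, -0.644, 0.663, -0.271]
wrist_force: [0.0, -0.6, -0.9]
grip_width: 0.0857
finger_force: 0.0
lin by current axes [-0.17  0.53  1.11] turn [ 0.03  0.08 -0.02] lin by target axes [-0.18  0.53  1.11]
t 21.2 pos [ 0.4243 -0.0675  0.199 ] toolz [ 0.705 -0.014 -0.709] tooly [-0.709  0.024 -0.705] q [ 0.42 -0.61 -1.09  0.73 -0.47 -1.01] F [ 0.  -0.6 -0.9] w 0.0857 ff 0.0
```

View pics/pre.png

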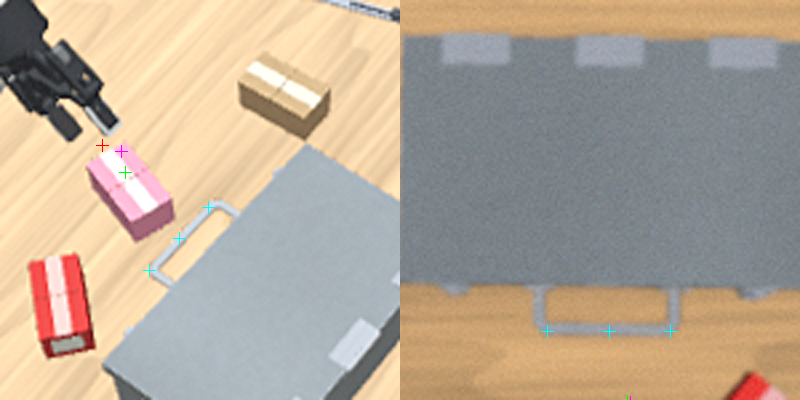

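The cyan marks fall on the handle bar in both views (scene crop 180,238; top crop 610,330), and the carton stands upright on the bench. The open fingertips fit the 38 mm offset along the tool axis. Now approaching the bar.

```bash
python3 -m crank '{"linear":[[-0.1,0.2,0.2],[-0.07,0.33,0.5],[0,0,0.41],[0,0,0]],"angular":[[0,0.08,0],[0,0,0],[0,0,0],[0,0,0]]}' 1 40
python3 d.py .516 -.061 .0705 -91.8 45
```

```text
time: 21.8
ee_pos: [0.4511, -0.0729, 0.1637]
tool_rot: [0.256, -0.65, 0.669, -0.253]
wrist_force: [-0.5, -0.2, -0.6]
grip_width: 0.0853
finger_force: 0.0
lin by current axes [-0.24  0.3   2.25] turn [ 0.48  0.15 -0.03] lin by target axes [-0.28  0.41  2.23]
t 21.8 pos [ 0.4511 -0.0729  0.1637] toolz [ 0.672 -0.006 -0.74 ] tooly [-0.74   0.026 -0.672] q [ 0.26 -0.45 -1.09  0.72 -0.28 -0.93] F [-0.5 -0.2 -0.6] w 0.0853 ff 0.0
```

```bash
python3 -m crank '{"linear":[[-0.24,0.25,0.1],[0,0.05,0.4],[0,0,0.5],[0,0,0]],"angular":[[0,0,0],[0,0,0],[0,0,0],[0,0,0]]}' 1 40
python3 d.py .516 -.061 .0705 -91.8 40
```

```text
time: 22.3
ee_pos: [0.4787, -0.0695, 0.1395]
tool_rot: [0.254, -0.656, 0.669, -0.239]
wrist_force: [-0.7, 0.1, -0.4]
grip_width: 0.0853
finger_force: 0.0
lin by current axes [-0.14  0.34  1.53] turn [-0.14  0.34 -0.01] lin by target axes [-0.19  0.32  1.53]
t 22.3 pos [ 0.4787 -0.0695  0.1395] toolz [ 0.654  0.014 -0.756] tooly [-0.757  0.025 -0.653] q [ 0.16 -0.31 -1.09  0.79 -0.13 -0.94] F [-0.7  0.1 -0.4] w 0.0853 ff 0.0
```

The arm can't hold 45° of tilt this close in (q3 and q5 are at their limits). I'll use 30° of tilt, which also lines up with the lid at 60°, with the fingers partly open to fit the gap.

```bash
python3 -m crank '{"linear":[[0,0,0],[0,0,0],[0,0,0],[0,0,0]],"angular":[[-0.9,0.2,0],[-0.9,0,0],[0,0,0],[0,0,0]]}' 0.36 40
python3 d.py .473 -.061 .118 -91.8 30
```

```text
time: 22.8
ee_pos: [0.4788, -0.0708, 0.1406]
tool_rot: [0.191, -0.672, 0.69, -0.188]
wrist_force: [-1.0, -0.5, -0.1]
grip_width: 0.0309
finger_force: 0.0
lin by current axes [-0.19  0.34  0.33] turn [-0.19  0.14  0.02] lin by target axes [-0.19  0.33  0.33]
t 22.8 pos [ 0.4788 -0.0708  0.1406] toolz [ 0.516 -0.003 -0.856] tooly [-0.856  0.025 -0.516] q [ 0.3  -0.24 -0.8   0.32 -0.52 -0.56] F [-1.  -0.5 -0.1] w 0.0309 ff 0.0
```

```bash
python3 -m crank '{"linear":[[-0.1,0.17,0.1],[-0.09,0.17,0.23],[0,0,0],[0,0,0]],"angular":[[-0.19,0.14,0],[0,0,0],[0,0,0],[0,0,0]]}' 0.36 40
python3 d.py .503 -.061 .064 -91.8 30
python3 - <<'E'
from h import *
from workcell import imaging,r
T=r.get_obs()["ee_pos"]; o=[]
for n,x,y in(("scene",220,180),("top",280,220)):
    f=imaging.grab_frame(n)
    a=cv2.resize(f["img"][y:y+100,x:x+100,::-1],(400,400),interpolation=cv2.INTER_CUBIC); a=cv2.convertScaleAbs(a,alpha=1.4,beta=15)
    B=np.array([.4785,-.06,.108]); c=np.array([.031,1,0])*.05
    tz=np.array([.5,0,-.866])
    for X,k in((T-.038*tz,(0,0,255)),(B,(255,255,0)),(B+c,(255,255,0)),(B-c,(255,255,0))):
        q=proj(f,X)[0]; cv2.drawMarker(a,tuple(int(v) for v in (q-[x,y]+.5)*4),k,cv2.MARKER_CROSS,12,1)
    o.append(a)
cv2.imwrite("pics/pre2.png",np.hstack(o))
E
```

```text
time: 23.3
ee_pos: [0.4733, -0.0617, 0.1183]
tool_rot: [0.18, -0.673, 0.693, -0.186]
wrist_force: [-0.5, -0.1, -0.1]
grip_width: 0.031
finger_force: 0.0
lin by current axes [-0.03  0.03  1.24] turn [ 0.   -0.01  0.01] lin by target axes [-0.03  0.03  1.24]
t 23.3 pos [ 0.4733 -0.0617  0.1183] toolz [ 0.499 -0.016 -0.866] tooly [-0.866  0.026 -0.5  ] q [ 0.33 -0.23 -0.87  0.41 -0.47 -0.69] F [-0.5 -0.1 -0.1] w 0.031 ff 0.0
```

View pics/pre2.png

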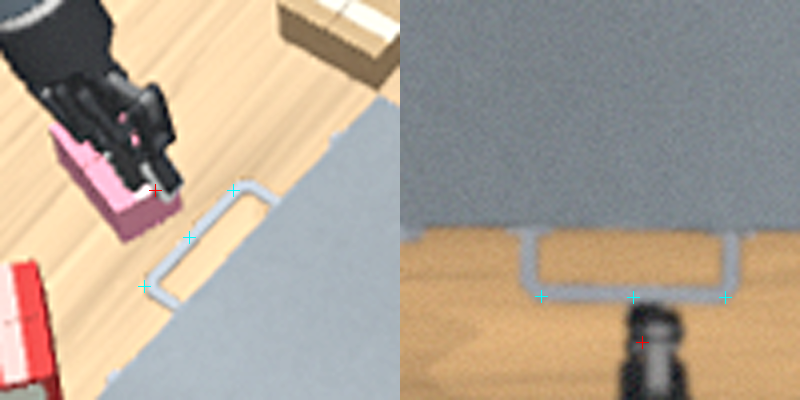

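The fingers straddle the predicted tip point (scene crop 155,190; top crop 642,343) and line up with the bar's middle. Going in and closing.

```bash
python3 -m crank '{"linear":[[-0.03,0.03,0.2],[0,0,0.3],[0,0,0.3],[0,0,0.3],[0,0,0.14],[0,0,0],[0,0,0]],"angular":[[0,0,0],[0,0,0],[0,0,0],[0,0,0],[0,0,0],[0,0,0],[0,0,0]]}' 0.36 40
python3 d.py .503 -.061 .064 -91.8 30
```

```text
time: 24.28
ee_pos: [0.5037, -0.0609, 0.0643]
tool_rot: [0.18, -0.672, 0.693, -0.186]
wrist_force: [0.4, 0.2, 0.2]
grip_width: 0.0307
finger_force: 0.0
lin by current axes [ 0.    0.02 -0.  ] turn [-0.   -0.    0.01] lin by target axes [ 0.    0.02 -0.  ]
t 24.27 pos [ 0.5037 -0.0609  0.0643] toolz [ 0.5   -0.016 -0.866] tooly [-0.866  0.026 -0.5  ] q [ 0.21 -0.07 -0.99  0.71 -0.19 -0.91] F [0.4 0.2 0.2] w 0.0307 ff 0.0
```

```bash
python3 -m crank '{"linear":[[0,0,0],[0,0,0],[0,0,0],[0,0,0],[0,0,0]],"angular":[[0,0,0],[0,0,0],[0,0,0],[0,0,0],[0,0,0]]}' 0 60
python3 - <<'E'
import numpy as np
# constant orientation: bar displacement per lid angle in tool axes (units .05 m)
tz=np.array([.5,0,-.866]);ty=np.array([-.866,0,-.5]);R=.2382;a0=np.arctan2(9,238)
p=lambda th:np.array([-R*np.cos(th-a0),0,R*np.sin(th-a0)])
for th in range(0,61,5):
    d=p(np.radians(th+5))-p(np.radians(th)); print(th,"->",th+5,"y %.3f z %.3f"%(d@ty/.05,d@tz/.05))
E
```

```text
time: 24.9
ee_pos: [0.5047, -0.0605, 0.0652]
tool_rot: [0.181, -0.672, 0.693, -0.187]
wrist_force: [0.5, -2.3, 5.8]
grip_width: 0.0072
finger_force: 59.0
0 -> 5 y -0.210 z -0.359
5 -> 10 y -0.240 z -0.339
10 -> 15 y -0.269 z -0.317
15 -> 20 y -0.296 z -0.292
20 -> 25 y -0.320 z -0.265
25 -> 30 y -0.342 z -0.236
30 -> 35 y -0.361 z -0.206
35 -> 40 y -0.378 z -0.173
40 -> 45 y -0.391 z -0.140
45 -> 50 y -0.402 z -0.105
50 -> 55 y -0.410 z -0.070
55 -> 60 y -0.414 z -0.034
60 -> 65 y -0.416 z 0.002
```

```bash
python3 -m crank '{"linear":[[0,-0.05,-0.09],[0,-0.05,-0.09],[0,-0.11,-0.18],[0,-0.12,-0.17],[0,-0.12,-0.17],[0,-0.13,-0.16],[0,-0.14,-0.16],[0,0,0]],"angular":[[0,0,0],[0,0,0],[0,0,0],[0,0,0],[0,0,0],[0,0,0],[0,0,0],[0,0,0]]}' 0 60
python3 d.py .503 -.061 .064 -91.8 30
```

```text
time: 25.9
ee_pos: [0.5092, -0.0606, 0.1256]
tool_rot: [0.18, -0.673, 0.693, -0.186]
wrist_force: [7.2, -1.3, -5.2]
grip_width: 0.0077
finger_force: 58.6
lin by current axes [0.01 0.72 1.01] turn [0.01 0.   0.01] lin by target axes [0.01 0.72 1.01]
t 25.9 pos [ 0.5092 -0.0606  0.1256] toolz [ 0.499 -0.016 -0.866] tooly [-0.866  0.026 -0.499] q [ 0.3  -0.15 -0.78  0.37 -0.47 -0.62] F [ 7.2 -1.3 -5.2] w 0.0077 ff 58.6
```

```bash
python3 -m crank '{"linear":[[0,-0.14,-0.15],[0,-0.15,-0.15],[0,-0.16,-0.13],[0,-0.16,-0.13],[0,-0.17,-0.12],[0,-0.17,-0.12],[0,-0.18,-0.105],[0,-0.18,-0.1],[0,0,0]],"angular":[[0,0,0],[0,0,0],[0,0,0],[0,0,0],[0,0,0],[0,0,0],[0,0,0],[0,0,0],[0,0,0]]}' 0 60
python3 d.py .503 -.061 .064 -91.8 30
```

```text
time: 27.02
ee_pos: [0.539, -0.0621, 0.202]
tool_rot: [0.179, -0.672, 0.694, -0.185]
wrist_force: [-15.2, 5.1, 5.3]
grip_width: 0.0074
finger_force: 59.9
lin by current axes [0.   2.   2.04] turn [ 0.04 -0.01 -0.  ] lin by target axes [0.   2.   2.03]
t 27.02 pos [ 0.539  -0.0621  0.202 ] toolz [ 0.496 -0.016 -0.868] tooly [-0.867  0.027 -0.497] q [ 0.29 -0.14 -0.53  0.24 -0.71 -0.47] F [-15.2   5.1   5.3] w 0.0074 ff 59.9
```

```bash
python3 -m crank '{"linear":[[0,-0.16,-0.1],[0,-0.17,-0.09],[0,-0.19,-0.07],[0,-0.19,-0.07],[0,-0.2,-0.055],[0,0,0]],"angular":[[0,0,0],[0,0,0],[0,0,0],[0,0,0],[0,0,0],[0,0,0]]}' 0 60
python3 d.py .503 -.061 .064 -91.8 30
```

```text
time: 27.78
ee_pos: [0.5707, -0.0633, 0.2437]
tool_rot: [0.18, -0.672, 0.693, -0.187]
wrist_force: [-13.8, 1.5, 7.6]
grip_width: 0.0077
finger_force: 60.0
lin by current axes [-0.01  2.97  2.43] turn [-0.   -0.01  0.01] lin by target axes [-0.    2.97  2.43]
t 27.77 pos [ 0.5707 -0.0633  0.2437] toolz [ 0.5   -0.017 -0.866] tooly [-0.865  0.026 -0.5  ] q [ 0.26 -0.1  -0.37  0.2  -0.81 -0.4 ] F [-13.8   1.5   7.6] w 0.0077 ff 60.0
```

```bash
python3 -m crank '{"linear":[[0,-0.2,-0.06],[0,-0.2,-0.05],[0,-0.21,-0.04],[0,-0.21,-0.03],[0,-0.19,-0.02],[0,0,0],[0,0,0],[0,0,0]],"angular":[[0,0,0],[0,0,0],[0,0,0],[0,0,0],[0,0,0],[0,0,0],[0,0,0],[0,0,0]]}' 0 60
python3 d.py .503 -.061 .064 -91.8 30
python3 - <<'E'
from h import *
from workcell import imaging,r
o=[]
for n,x,y in(("scene",200,100),("top",240,150)):
    f=imaging.grab_frame(n); np.savez(n+"3.npz",**f)
    a=cv2.resize(f["img"][y:y+200,x:x+200,::-1],(400,400),interpolation=cv2.INTER_CUBIC); a=cv2.convertScaleAbs(a,alpha=1.4,beta=15)
    R=.2382;H=np.array([.4785+.238,-.0675,.117])
    u=np.array([.9995,-.031,0]);v=np.array([.031,.9995,0])
    for th,k in((50,(0,0,255)),(55,(0,128,255)),(60,(0,255,0)),(65,(255,0,0))):
        g=np.radians(th)-.0378
        for s in(-.05,.05):
            X=H-u*R*np.cos(g)+[0,0,R*np.sin(g)]+v*s
            q=proj(f,X)[0]; cv2.drawMarker(a,tuple(int(w) for w in (q-[x,y]+.5)*2),k,cv2.MARKER_CROSS,8,1)
    o.append(a)
cv2.imwrite("pics/end.png",np.hstack(o))
E
```

```text
time: 28.78
ee_pos: [0.6095, -0.0648, 0.2773]
tool_rot: [0.18, -0.672, 0.693, -0.187]
wrist_force: [-5.7, -3.4, 5.0]
grip_width: 0.0073
finger_force: 59.5
lin by current axes [-0.02  3.98  2.62] turn [-0.02 -0.02  0.01] lin by target axes [-0.01  3.98  2.63]
t 28.77 pos [ 0.6095 -0.0648  0.2773] toolz [ 0.501 -0.018 -0.865] tooly [-0.865  0.026 -0.502] q [ 0.24 -0.03 -0.21  0.17 -0.89 -0.34] F [-5.7 -3.4  5. ] w 0.0073 ff 59.5
```

View pics/end.png

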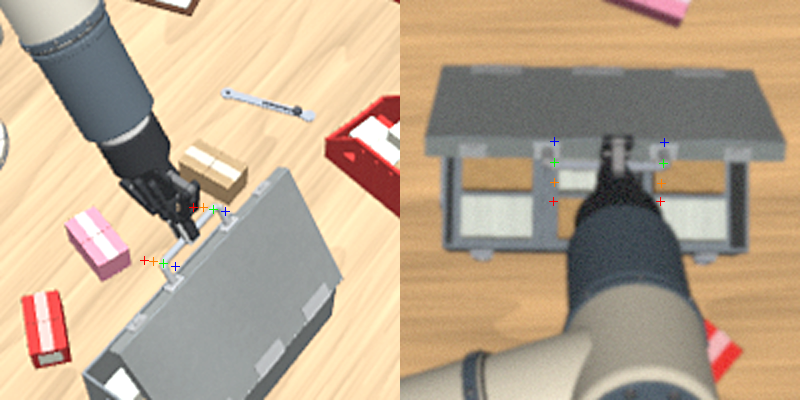

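The bar lies on the green 60° marks in both views (scene crop 164,262 and 214,210; top crop 553,163 and 663,163). The fingers hold it, and the carton stands clear on the bench. Handing in.

```bash
python3 -c "
from workcell import r
o=r.get_obs();print(o['joint_vel'].round(3),o['finger_force'],o['time']);print(r.job_done())"
```

```text
[ 0.001 -0.001 -0.001 -0.    -0.001  0.002] 59.52470004558563 28.875
the job is handed in; nothing more can be done
None
```

I handed the job in at 28.9 s: the carton stands upright on the bench and the fingers hold the lid by its handle at about 60° by both camera views, but no verdict came back.

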